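# Scan the job label of a part in the measuring room

### The arm

A 7-joint arm with a two-finger parallel gripper is mounted at the origin on the work surface. World frame = base frame: x ahead of the robot, y to its left, z up, the work surface at z = 0. Lengths are in m, angles in rad, forces in N, time in s.
With the tool pointing down it reaches from about 0.425 to 0.925 m from the base axis. Payload 6.8 kg.
Tool frame: the origin (TCP) lies on the mounting face of the last link; the fingertips stand 173 mm ahead of it and the grasp point (between the pads) lies 155 mm ahead of it; z points along the fingers, y is the line along which they close (so a half turn about z gives the same grasp; the last joint's range is limited). The gripper opens to 85 mm and grips with 20 to 120 N. Pads are 22 mm wide; open, the fingers measure 114 mm over their backs; the gripper's body (76 mm by 85 mm) begins 54 mm behind the grasp point. The pads swing forward as they close: fully open they stand 13 mm farther back than shut.
Start: joints at [-1.259, 0.477, 0.022, 1.555, -0.011, 1.109, -0.083], TCP at [0.275, 0.616, 0.405] pointing down, gripper open.
Joint ranges: [-2.96, 2.96], [-0.34, 2.1], [-1.41, 1.46], [0.24, 2.44], [-1.37, 4.51], [0.17, 1.92], [-2.96, 2.96]. Speed limits (rad/s): [2.39, 2.39, 3.14, 3.14, 3.14, 3.14, 3.14].

### API

Orientations are given as a unit quaternion [w, x, y, z].
In Python, from station import bot gives the robot as it stands. The module is installed in compiled form; this text tells all that it offers.
- The arm moves only by the shell command python3 -m pendant 'ROWS' [FORCE]. ROWS is JSON, a list of rows, each a list of 5 numbers: the finger opening in m, from 0 to 0.0854, then the shift along the tool's x, y, z in m, then the turn about the tool's z in degrees. In form: [[jaw, x, y, z, yaw], ...]. A call has 1 to 12 rows; each row shifts and turns the commanded pose from where the row before left it, along the tool's axes as they then stand; what a row does not reach is not made up. A row lasts 1/12 s, in which the tool goes at most 41.7 mm and 7.16 degrees, less where a joint would pass 70% of its speed; a pose out of reach is approached as far as the arm can. A call with a gripper value outside its range is refused whole. The fingers move at their own pace and stop on an object; FORCE is the grip in N (left out, the last holds). Time passes only in rows, so rows that do not move let the fingers close. It gives the time, the measured TCP pose, the force, the opening and the grip force at its end, in the units of the state.
- bot.get_obs(): the state, without advancing time (a new reading comes with each control period).
- bot.read_camera(name): name is "scene" or "top" or "wrist"; returns (picture, depth): 384x512x3 uint8, blue, green, red; 384x512 float32, m along the optical axis (not along the pixel's ray), 0 where there is no reading.
- bot.camera_model(name): a dict with "intrinsics" (3x3 intrinsics, pixels), "R" (3x3) and "t" (3): a world point X has camera coordinates R X + t. Camera axes: x right, y down, z forward; pixel columns grow to the right and rows downward; lengths in m; the calibration is good to about 2 mm. A picture is of the moment at which its call begins: read the wrist's pose just before it. camera_model takes no time and is no camera call; for the wrist camera it gives the pose at the moment of the call.
- bot.hand_in(): hands the job in; it is judged then, once.
Trained networks look in the newest picture that a camera, given by its name, has taken for a name from the list of things; names that differ only in an ending like _2 or _b are one class to them, and where a whole thing is asked for, a point or a joint stands for the part that bears it (a point fixed in the world has none). Each returns a list of dicts, best first, with "score" (0 to 1); they miss things now and then, are a little off and sometimes report something else, mostly with a low value. They report only what shows in the picture. A call takes as long as a camera call. They do not tell look-alikes from the thing itself.
- bot.boxes_of(name, camera): "at" ([column, row] in pixels, amid what is visible of it).
- bot.trace(name, camera): "mask" (384x512 bool, what is visible of it) and "at" ([column, row] in pixels, amid what is visible of it).
- bot.pinpoint(name, camera): "at" ([column, row] in pixels: a listed point, or the origin of a listed thing).
The state is a dict: "t": time; "q": joint angles; "joint_vel": joint speeds; "joint_torque": joint torques, N m; "eef_pos": TCP position; "tool_rot": TCP orientation; "contact_force": force on the tool from outside, world axes, zero at the start; "torque": the same for the moment, N m; "gripper_width": opening from 0.0 (shut) to 1.0 (fully open); "grasp_force": force on a finger pad.
Only numpy, scipy, OpenCV 4.12 (cv2) and the standard library are available. Lean on these libraries where they do the work, as an engineer would, in place of code of your own. Each camera call takes 0.05 s, during which the arm holds its last target. There are 200 camera calls.

### The job

Pick up the yellow-headed code scanner, aim it from roughly 15 cm away at the middle of the square code label on the pallet that carries the silvery C-shaped aluminium part, and hold it still there for a good second. Then stand the scanner upright again on its round green mat, well inside the edge, set down before you let go. Do not push the pallets, the steel ring or the marker pen out of place.

Things in the scene. Friction and masses are not known exactly. Their poses are not given: they have to be found in the camera images.
- scanner: Hand code scanner standing upright by itself, about 0.38 kg: round black foot (80 mm across, 16 mm high), grey handle 30 x 28 mm, yellow pitched head with a red window; 158 mm high in all. Origin: centre of the foot's underside; z up, through the centre of the head; x the horizontal direction that the window faces; y across the head.
- scanner_grip (a point): Point to grip, from above: midway between the head's two flat yellow sides (facing +y and -y, 48 mm apart), 124 mm above the foot's underside on the scanner's z axis, 4 mm above the head's centre. Axes as the scanner's.
- scanner_eye: The scanner's head, a box 66 x 48 (y) x 40 mm fixed at 120 mm (its centre) above the foot's underside. Origin: centre of the red window, 33 mm from the head's centre: 21 mm ahead in x, 95 mm above the foot's underside. Its x axis is the line of sight out of the window, 50 degrees below the scanner's x, passing back through the head's centre; y is the scanner's y.
- mat: The scanner's place: round green mat 130 mm across, 6 mm thick, fixed to the table; the scanner starts on it. Origin: centre of the underside, on the table.
- stage: Fixed black stage slab, 280 mm (x) x 420 mm (y) x 30 mm high, glass inlay flush with its top. Origin: centre of its underside, on the table. The two pallets and a steel ring stand on it.
- hook_pallet: Loose blue pallet 120 (x) x 90 (y) x 12 mm thick on the stage, 0.55 kg; carries the silvery C-shaped aluminium part (about 60 mm across, top 38 mm above the pallet's underside) on its +x half and a square white label with a black code on its -x half. Origin: centre of the pallet's underside; z up.
- hook_label (a point): Centre of the 40 x 40 mm code label, flat on the top of the pallet with the C-shaped aluminium part (at pallet x = -35 mm, z = 12 mm). The target to scan. Axes as the pallet's.
- flange_pallet: The other pallet, alike, 0.6 kg, but carrying a round brass flange (54 mm across, top 38 mm above the underside). It belongs to another job. Origin and axes as the first pallet's.
- ring_gauge: Loose steel ring, 36 mm across, 14 mm high, on the stage near its far edge. Leave alone. Origin: centre of its underside.
- marker: Blue marker pen, 12 mm thick, 125 mm long, lying beyond the green mat. Leave alone.
There are look-alikes about, which are no part of the job. Leave any blue or pink look-alike of the scanner alone.

How it is judged:
By the outcome, as a careful person would: the job done as asked, in the order asked, and still so for the second after the job is handed in, with the robot touching nothing.
It also fails if it takes over 48 s, if anything falls off the work surface, if the arm or the gripper's body presses on something with over 40 N, if the wrist force passes 120 N, or if a joint passes its speed limit or range.

## Working session

There is one attempt and no reset: what is moved stays moved. The work goes in short steps, Python scripts to look and compute and a shell command to move; the robot and the scene stay as the last step left them, time stands still between calls to the robot, and variables do not carry over. Pictures are saved under pics/ and viewed, at most 10 in all, crops included, and the job is handed in when it is done.

```bash
mkdir -p pics; cat > h.py <<'E'
from station import bot
import numpy as np, cv2
def shot(cam,name=None):
    m=bot.camera_model(cam); p,d=bot.read_camera(cam)
    if name: cv2.imwrite('pics/'+name+'.png',p)
    return m,p,d
def ray(m,uv,z):
    "world point at height z on pixel ray"
    K,R,t=[np.array(m[k]) for k in("intrinsics","R","t")]
    c=-R.T@t; v=R.T@np.linalg.solve(K,[uv[0],uv[1],1]); return c+v*(z-c[2])/v[2]
def pts(m,d,mask):
    K,R,t=[np.array(m[k]) for k in("intrinsics","R","t")]
    r,c=np.nonzero(mask&(d>0)); z=d[r,c]
    return (np.linalg.solve(K,np.stack([c,r,np.ones_like(c)]))*z).T@R-(R.T@t)
E
cat > a.py <<'E'
from h import *
np.set_printoptions(precision=3,suppress=True)
ims=[]
for cam in("scene","top"):
    m,p,d=shot(cam); ims.append(p)
    for n,z in(("scanner",.006),("scanner_grip",.13),("scanner_eye",.101),("mat",0),("hook_label",.042),("hook_pallet",.03),("flange_pallet",.03),("ring_gauge",.03),("stage",0),("marker",0.006)):
        for o in bot.pinpoint(n,cam): print(cam,n,round(o["score"],2),np.round(o["at"]),ray(m,o["at"],z))
cv2.imwrite('pics/scene.png',ims[0]);cv2.imwrite('pics/top.png',ims[1])
print(bot.get_obs())
E
python3 a.py
```

```text
scene scanner 0.85 [336. 161.] [0.591 0.389 0.006]
scene scanner 0.65 [284. 169.] [0.478 0.287 0.006]
scene scanner 0.57 [245. 153.] [0.342 0.308 0.006]
scene scanner_grip 0.76 [289. 129.] [0.483 0.301 0.13 ]
scene scanner_grip 0.76 [247. 119.] [0.359 0.296 0.13 ]
scene scanner_eye 0.73 [298. 138.] [0.504 0.312 0.101]
scene scanner_eye 0.72 [319. 187.] [0.634 0.142 0.101]
scene scanner_eye 0.7 [240. 122.] [0.323 0.314 0.101]
scene hook_label 0.61 [241. 270.] [ 0.572 -0.12   0.042]
scene hook_pallet 0.76 [256. 283.] [ 0.609 -0.127  0.03 ]
scene flange_pallet 0.7 [226. 316.] [ 0.598 -0.226  0.03 ]
scene flange_pallet 0.58 [191. 353.] [ 0.584 -0.323  0.03 ]
scene ring_gauge 0.72 [276. 339.] [ 0.706 -0.227  0.03 ]
scene stage 0.81 [225. 319.] [ 0.587 -0.215  0.   ]
scene marker 0.7 [319. 188.] [0.597 0.252 0.006]
top scanner 0.85 [107. 182.] [0.594 0.395 0.006]
top scanner 0.72 [147. 224.] [0.485 0.292 0.006]
top scanner 0.27 [135. 209.] [0.524 0.324 0.006]
top scanner_grip 0.9 [120. 287.] [0.343 0.315 0.13 ]
top scanner_grip 0.87 [132. 219.] [0.486 0.293 0.13 ]
top scanner_grip 0.74 [ 8
[... 391 characters left out ...]
3 ]
top flange_pallet 0.77 [396. 178.] [ 0.579 -0.32   0.03 ]
top ring_gauge 0.53 [356. 130.] [ 0.703 -0.23   0.03 ]
top stage 0.68 [349. 177.] [ 0.59  -0.213  0.   ]
top marker 0.67 [157. 179.] [0.597 0.27  0.006]
{'t': 1.1, 'q': array([-1.259,  0.477,  0.022,  1.555, -0.011,  1.109, -0.083]), 'joint_vel': array([-0.   ,  0.   , -0.001, -0.001, -0.   ,  0.   , -0.   ]), 'joint_torque': array([ -0.   , -59.636,   1.607, -28.155,   0.013,   0.002,   0.   ]), 'eef_pos': array([0.275, 0.616, 0.405]), 'tool_rot': array([0.   , 0.208, 0.978, 0.   ]), 'contact_force': array([-0.645,  0.116,  0.08 ]), 'torque': array([ 0.012, -0.021, -0.011]), 'grasp_force': 0.0, 'gripper_width': 1.003272401529896}
```

View pics/scene.png

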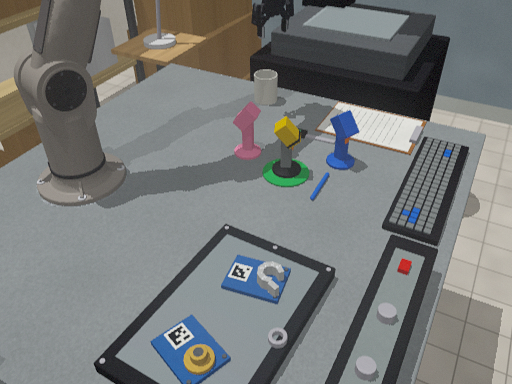

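View pics/top.png

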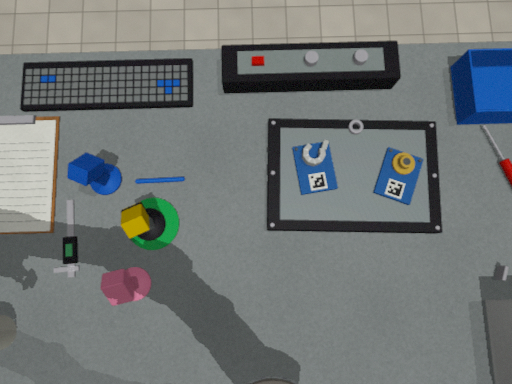

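The scene picture shows the yellow scanner on the green mat at (288,150), the pink one at (248,130) and the blue one at (342,140). The pallet with the C part is at (256,278), with its label at (241,271). In the top view the yellow head is at (135,221) and the label at (317,181). Next I'll measure the head's orientation.

```bash
cat > b.py <<'E'
from h import *
np.set_printoptions(precision=3,suppress=True)
P=[];crops=[]
for cam,(c0,c1,r0,r1) in(("scene",(255,325,90,190)),("top",(100,185,180,255))):
    m,p,d=shot(cam); hsv=cv2.cvtColor(p,cv2.COLOR_BGR2HSV)
    roi=np.zeros(d.shape,bool); roi[r0:r1,c0:c1]=1
    mk=lambda lo,hi:(cv2.inRange(hsv,lo,hi)>0)&roi
    y=mk((20,120,60),(35,255,255)); w=pts(m,d,cv2.erode(y.astype(np.uint8),np.ones((3,3)))>0); w=w[(w[:,2]>.06)&(w[:,2]<.2)]
    print(cam,'yellow',len(w),w.mean(0),w.min(0),w.max(0))
    (_,_,ang)=rc=cv2.minAreaRect(w[:,:2].astype(np.float32)); print(' rect',rc)
    # normals
    for s in (w,):
        t=s-s.mean(0); print(' svd',np.linalg.svd(t,full_matrices=0)[2], np.linalg.svd(t,compute_uv=0)/len(s)**.5)
    g=mk((45,120,40),(75,255,255)); w=pts(m,d,g); w=w[w[:,2]<.03]; print(' green',w.mean(0),w.min(0),w.max(0),cv2.minEnclosingCircle(w[:,:2].astype(np.float32)))
    bl=(cv2.inRange(hsv,(0,0,0),(180,110,50))>0)&roi; w=pts(m,d,bl); a=w[w[:,2]>.06]; f=w[(w[:,2]<.035)&(w[:,2]>.015)]
    print(' dark high',len(a),a.mean(0) if len(a) else'',' foot',len(f),f.mean(0) if len(f) else '', f.min(0) if len(f) else '',f.max(0) if len(f) else '')
    crops.append(cv2.resize(p[r0:r1,c0:c1],(400,400),interpolation=cv2.INTER_CUBIC))
    # label corners / pallet yaw
    for n in("hook_pallet","hook_label","scanner"):
        for o in bot.trace(n,cam)[:3]:
            w=pts(m,d,o["mask"]); w0=w
            if n=="hook_pallet": w=w[(w[:,2]<.05)]
            print(' ',n,round(o["score"],2),o["at"],w.mean(0),cv2.minAreaRect(w[:,:2].astype(np.float32)))
cv2.imwrite('pics/crop1.png',np.hstack(crops))
E
python3 b.py
```

```text
scene yellow 380 [0.488 0.272 0.14 ] [0.45  0.252 0.108] [0.516 0.309 0.166]
 rect ((0.48386090993881226, 0.27894777059555054), (0.057521749287843704, 0.04348677396774292), 23.575510025024414)
 svd [[ 0.72   0.004 -0.693]
 [ 0.331  0.877  0.349]
 [-0.61   0.481 -0.63 ]] [0.017 0.013 0.009]
 green [0.492 0.264 0.006] [ 0.416  0.213 -0.004] [0.551 0.347 0.016] ((0.48173490166664124, 0.2795814871788025), 0.0707579031586647)
 dark high 19 [0.509 0.277 0.112]  foot 73 [0.503 0.297 0.019] [0.454 0.26  0.015] [0.522 0.488 0.025]
  hook_pallet 0.88 [257.7, 282.2] [ 0.605 -0.133  0.041] ((0.6050642728805542, -0.11708229780197144), (0.12689536809921265, 0.10435768961906433), 8.849417686462402)
  hook_label 0.94 [259.4, 280.0] [ 0.613 -0.131  0.047] ((0.6054906249046326, -0.11765667051076889), (0.12461185455322266, 0.10214885324239731), 8.121185302734375)
  hook_label 0.35 [287.4, 149.4] [0.486 0.279 0.078] ((0.4327106475830078, 0.4033571481704712), (0.08691268414258957, 0.3476307690143585), 25.671812057495117)
  hook_label 0.31 [223.8, 314.4] [ 0.588 -0.218  0.03 ] ((0.5824717283248901, -0.203
[... 1163 characters left out ...]
944642067), (0.12405490130186081, 0.09543264657258987), 8.961365699768066)
  hook_label 0.46 [165.6, 227.1] [0.483 0.259 0.007] ((0.48333293199539185, 0.2681679129600525), (0.10563507676124573, 0.1283000409603119), 76.79096221923828)
  scanner 0.92 [126.4, 282.8] [0.346 0.313 0.089] ((0.34019047021865845, 0.3416396975517273), (0.07850105315446854, 0.12478605657815933), 7.057400703430176)
  scanner 0.82 [96.8, 170.8] [0.597 0.392 0.088] ((0.5987366437911987, 0.39266592264175415), (0.06634818762540817, 0.07661376148462296), 60.67279052734375)
  scanner 0.76 [142.8, 224.6] [0.482 0.278 0.094] ((0.4876716136932373, 0.3039622902870178), (0.11426635086536407, 0.07958006858825684), 87.655517578125)
```

View pics/crop1.png

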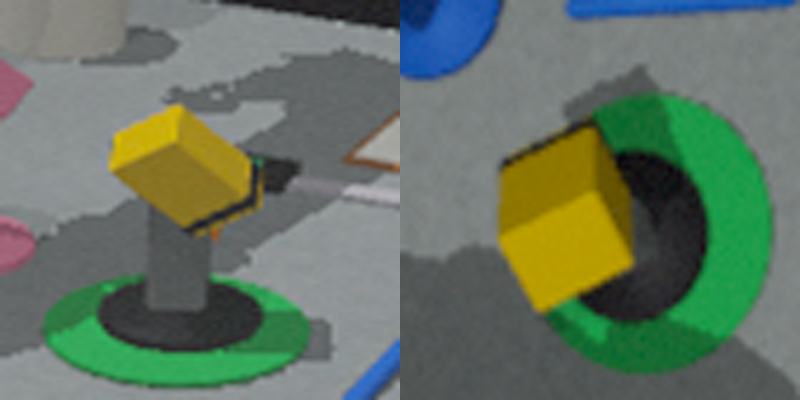

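The window faces world +x, turned about 20° towards +y, and the scanner stands at about (0.484, 0.281). I'll move to hover above it.

```bash
python3 -m pendant '[[0.085,-0.0272,-0.0184,0,0],[0.085,-0.0272,-0.0184,0,0],[0.085,-0.0272,-0.0184,0,0],[0.085,-0.0272,-0.0184,0,0],[0.085,-0.0272,-0.0184,0,0],[0.085,-0.0272,-0.0184,0,0],[0.085,-0.0272,-0.0184,0,0],[0.085,-0.0272,-0.0184,0,0],[0.085,-0.0272,-0.0184,0,0],[0.085,-0.0272,-0.0184,0,0],[0.085,-0.0272,-0.0184,0,0],[0.085,-0.0272,-0.0184,0,0]]' 60; python3 -m pendant '[[0.085,0,0,0,-6.3],[0.085,0,0,0,-6.3],[0.085,0,0,0,-6.3],[0.085,0,0,0,-6.3],[0.085,0,0,0,-6.3],[0.085,0,0,0,-6.3],[0.085,0,0,0,-6.3],[0.085,0,0,0,0],[0.085,0,0,0,0]]'
cat > c.py <<'E'
from h import *
import sys
np.set_printoptions(precision=4,suppress=True)
from scipy.spatial.transform import Rotation as Ro
o=bot.get_obs(); R=Ro.from_quat(np.roll(o["tool_rot"],-1)).as_matrix(); print(o["t"],o["q"],o["eef_pos"],'\n',R)
m,p,d=shot("wrist",sys.argv[1]); hsv=cv2.cvtColor(p,cv2.COLOR_BGR2HSV)
print('campos',-np.array(m["R"]).T@m["t"])
y=cv2.inRange(hsv,(20,120,60),(35,255,255)); w=pts(m,d,cv2.erode(y,np.ones((5,5)))>0); w=w[(w[:,2]>.06)&(w[:,2]<.2)&(np.hypot(w[:,0]-.484,w[:,1]-.281)<.08)]
print('yellow',len(w),w.mean(0),w.min(0),w.max(0),cv2.minAreaRect(w[:,:2].astype(np.float32)))
for n,z in(("scanner_grip",.13),("scanner_eye",.101),("mat",0),("scanner",.006)):
    for e in bot.pinpoint(n,"wrist"): print(n,round(e["score"],2),e["at"],ray(m,e["at"],z))
g=cv2.inRange(hsv,(45,120,40),(75,255,255)); w=pts(m,d,g>0); w=w[w[:,2]<.03]
if len(w): print('green',w.min(0),w.max(0),cv2.minEnclosingCircle(w[:,:2].astype(np.float32)))
E
python3 c.py w1
```

```text
t: 2.5
eef_pos: [0.4838, 0.2803, 0.405]
tool_rot: [0.0, 0.208, 0.978, 0.0]
contact_force: [0.3, -0.2, -0.1]
gripper_width: 0.99
grasp_force: 0.0
t: 3.25
eef_pos: [0.4832, 0.2816, 0.4048]
tool_rot: [0.0, -0.172, 0.985, 0.0]
contact_force: [-0.5, 0.5, 0.4]
gripper_width: 0.992
grasp_force: 0.0
3.25 [-0.6546  0.2873  0.0188  1.8372 -0.0065  1.017   1.2841] [0.4832 0.2816 0.4048] 
 [[-0.9406 -0.3395  0.0001]
 [-0.3395  0.9406  0.0002]
 [-0.0002  0.0002 -1.    ]]
campos [0.4183 0.2581 0.3733]
yellow 4491 [0.4743 0.2831 0.1501] [0.4451 0.2546 0.124 ] [0.5158 0.315  0.164 ] ((0.4810543656349182, 0.2858302593231201), (0.06133784353733063, 0.04531031847000122), 22.59227180480957)
scanner_grip 0.95 [330.3, 352.5] [0.5969 0.3959 0.13  ]
scanner_grip 0.92 [378.4, 25.3] [0.3442 0.3205 0.13  ]
scanner_grip 0.88 [260.8, 200.6] [0.4858 0.2891 0.13  ]
scanner_grip 0.51 [261.1, 210.6] [0.4933 0.2921 0.13  ]
scanner_eye 0.84 [259.6, 211.5] [0.5035 0.2952 0.101 ]
scanner_eye 0.74 [309.3, 339.3] [0.6109 0.3867 0.101 ]
scanner 0.95 [335.0, 51.6] [0.3438 0.3211 0.006 ]
scanner 0.85 [305.3, 275.5] [0.5926 0.3907 0.006 ]
scanner 0.63 [258.5, 166.2] [0.483  0.2883 0.006 ]
green [ 0.4115  0.2158 -0.0017] [0.549  0.4879 0.0167] ((0.4577673077583313, 0.35253554582595825), 0.1417486071586609)
```

View pics/w1.png

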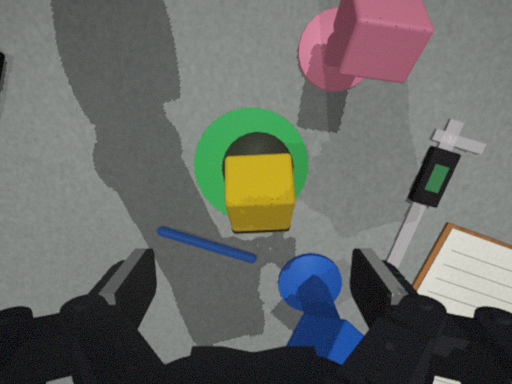

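The yellow head is at (260,193), turned about 3° more than the tool and about 6 mm off to the tool's +y side. The mat is at (251,163) and the blue and pink look-alikes are clear of the fingers. I'll fit the mat, correct, descend and grip.

```bash
python3 - <<'E'
from h import *
p=cv2.imread('pics/w1.png');m=bot.camera_model("wrist")
g=cv2.inRange(cv2.cvtColor(p,cv2.COLOR_BGR2HSV),(45,120,30),(75,255,255)); g[:,330:]=0; g[240:]=0
g=cv2.morphologyEx(g,cv2.MORPH_OPEN,np.ones((3,3)))
c=max(cv2.findContours(g,0,1)[0],key=cv2.contourArea)[:,0]
w=np.array([ray(m,q,.006)[:2] for q in c]); h=w[cv2.convexHull(w.astype(np.float32),returnPoints=False)[:,0]]
A=np.c_[2*h,np.ones(len(h))]
for _ in range(4):
    s=np.linalg.lstsq(A,(h**2).sum(1),rcond=None)[0]; r=np.sqrt(s[2]+s[0]**2+s[1]**2); e=abs(np.hypot(*(h-s[:2]).T)-r); k=e<max(.0015,np.median(e)*2); h=h[k];A=A[k]
print(s[:2],r,len(h))
E
python3 -m pendant '[[0.085,-0.0037,0.0057,0,-2.7],[0.085,0,0,0.03,0],[0.085,0,0,0.03,0],[0.085,0,0,0.03,0],[0.085,0,0,0.02,0],[0.085,0,0,0.01,0],[0.085,0,0,0,0],[0.085,0,0,0,0]]'
python3 -m pendant '[[0.03,0,0,0,0],[0.03,0,0,0,0],[0.03,0,0,0,0],[0.03,0,0,0,0],[0.03,0,0,0,0],[0.03,0,0,0,0]]' 60
```

```text
[0.48571538 0.28006368] 0.06376781509014558 57
t: 4.17
eef_pos: [0.485, 0.2886, 0.2851]
tool_rot: [0.0, -0.197, 0.98, -0.0]
contact_force: [-0.7, 0.2, -0.2]
gripper_width: 0.996
grasp_force: 0.0
t: 4.67
eef_pos: [0.4853, 0.2884, 0.2861]
tool_rot: [0.001, -0.197, 0.98, 0.0]
contact_force: [-0.1, -1.4, 5.6]
gripper_width: 0.555
grasp_force: 62.0
```

The grip closed at 47 mm, which fits the 48 mm head. I'll lift, turn to face -45° and carry.

```bash
python3 -m pendant '[[0.03,0,0,-0.01,0],[0.03,0,0,-0.03,0],[0.03,0,0,-0.03,0],[0.03,0,0,-0.03,0]]'; python3 -m pendant '[[0.03,0,0,0,3.7],[0.03,0,0,0,6.5],[0.03,0,0,0,6.5],[0.03,0,0,0,6.5],[0.03,0,0,0,6.5],[0.03,0,0,0,6.5],[0.03,0,0,0,6.5],[0.03,0,0,0,6.5],[0.03,0,0,0,6.5],[0.03,0,0,0,6.5],[0.03,0,0,0,5.5],[0.03,0,0,0,0]]'
python3 -m pendant '[[0.03,-0.01,-0.0095,0,0],[0.03,-0.021,-0.02,0,0],[0.03,-0.021,-0.02,0,0],[0.03,-0.021,-0.02,0,0],[0.03,-0.021,-0.02,0,0],[0.03,-0.021,-0.02,0,0],[0.03,-0.021,-0.02,0,0],[0.03,-0.021,-0.02,0,0],[0.03,-0.021,-0.02,0,0],[0.03,-0.021,-0.02,0,0],[0.03,-0.021,-0.02,0,0],[0.03,-0.017,-0.017,0,0]]'
python3 -m pendant '[[0.03,0,0,0.02,0],[0.03,0,0,0.015,0],[0.03,0,0,0.008,0],[0.03,0,0,0,0],[0.03,0,0,0,0]]'
cat > d.py <<'E'
from h import *
import sys
np.set_printoptions(precision=4,suppress=True)
from scipy.spatial.transform import Rotation as Ro
o=bot.get_obs(); R=Ro.from_quat(np.roll(o["tool_rot"],-1)).as_matrix(); print(o["t"],o["q"],o["eef_pos"],o["gripper_width"],o["grasp_force"],'\n',R)
ims=[]
for cam in("wrist","scene","top"):
    m,p,d=shot(cam); ims.append(p)
    for n,z in(("hook_label",.042),("scanner_eye",.157),("scanner_grip",.186)):
        for e in bot.pinpoint(n,cam): print(cam,n,round(e["score"],2),e["at"],ray(m,e["at"],z))
cv2.imwrite(f'pics/{sys.argv[1]}.png',np.hstack([cv2.resize(ims[0],(400,300)),ims[1][120:345,130:430].repeat(1,0)[:300] if 0 else cv2.resize(ims[1][120:345,130:430],(400,300))]))
E
python3 d.py aim1
```

```text
t: 5.0
eef_pos: [0.4841, 0.2881, 0.3858]
tool_rot: [-0.001, -0.197, 0.98, -0.0]
contact_force: [1.0, 0.1, -3.3]
gripper_width: 0.554
grasp_force: 62.8
t: 6.0
eef_pos: [0.4842, 0.2883, 0.3848]
tool_rot: [-0.0, 0.384, 0.923, -0.0]
contact_force: [0.2, -0.3, -3.6]
gripper_width: 0.554
grasp_force: 62.8
t: 7.0
eef_pos: [0.4915, -0.0424, 0.385]
tool_rot: [0.0, 0.382, 0.924, -0.0]
contact_force: [0.7, 1.1, -2.4]
gripper_width: 0.557
grasp_force: 62.8
t: 7.42
eef_pos: [0.4922, -0.0395, 0.3418]
tool_rot: [-0.0, 0.382, 0.924, -0.0]
contact_force: [-0.3, -0.1, -3.5]
gripper_width: 0.555
grasp_force: 62.7
7.4167 [-0.3753  0.2663  0.3877  2.0649 -0.1346  0.8348  0.8783] [ 0.4922 -0.0395  0.3418] 0.5545133206454863 62.74508714675903 
 [[-0.7087  0.7056 -0.0009]
 [ 0.7056  0.7087 -0.0001]
 [ 0.0006 -0.0007 -1.    ]]
wrist hook_label 0.72 [249.4, 307.9] [ 0.5733 -0.124   0.042 ]
wrist scanner_eye 0.97 [252.2, 277.1] [ 0.5056 -0.0526  0.157 ]
wrist scanner_grip 0.87 [253.7, 271.0] [ 0.4922 -0.0383  0.186 ]
scene hook_label 0.98 [240.6, 271.3] [ 0.573  -0.1238  0.042 ]
scene hook_label 0.71 [317.4, 188.9] [0.6091 0.2038 0.042 ]
scene scanner_eye 0.82 [237.6, 123.6] [0.3716 0.2229 0.157 ]
scene scanner_eye 0.67 [349.0, 136.8] [0.6475 0.2924 0.157 ]
scene scanner_eye 0.58 [228.3, 198.1] [ 0.5052 -0.0487  0.157 ]
scene scanner_grip 0.73 [245.6, 115.6] [0.3955 0.2238 0.186 ]
scene scanner_grip 0.71 [222.8, 178.7] [ 0.4817 -0.0289  0.186 ]
scene scanner_grip 0.7 [342.8, 124.2] [0.6274 0.2947 0.186 ]
top scanner_eye 0.96 [123.6, 298.6] [0.3212 0.298  0.157 ]
top scanner_eye 0.72 [92.8, 163.9] [0.6025 0.3706 0.157 ]
top scanner_grip 0.97 [120.4, 284.7] [0.3505 0.2956 0.186 ]
top scanner_grip 0.81 [85.8, 168.0] [0.5869 0.3728 0.186 ]
top scanner_grip 0.62 [284.2, 215.3] [ 0.4781 -0.0308  0.186 ]
top scanner_grip 0.29 [153.1, 224.2] [0.4674 0.2331 0.186 ]
```

View pics/aim1.png

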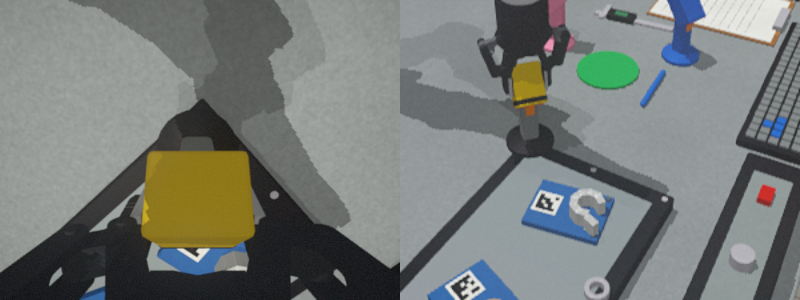

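The label reads (0.5735, -0.124) from both cameras and the window (0.5055, -0.052), so the geometry fits. One check remains: that the head did not pitch in the grip.

```bash
python3 - <<'E'
from h import *
np.set_printoptions(precision=4,suppress=True)
f=np.array([1,-1,0])/2**.5; l=np.array([1,1,0])/2**.5
for cam in("wrist","scene","top"):
    m,p,d=shot(cam); y=cv2.inRange(cv2.cvtColor(p,cv2.COLOR_BGR2HSV),(18,100,40),(36,255,255))
    w=pts(m,d,cv2.erode(y,np.ones((3,3)))>0); c=np.array([.492,-.040,.182]); w=w[np.linalg.norm(w-c,axis=1)<.06]-c
    if len(w)<20: print(cam,len(w));continue
    a=np.c_[w@f,w@l,w[:,2]]; print(cam,len(a),a.min(0),a.max(0))
    best=[]
    rng=np.random.default_rng(0); rest=a
    for _ in range(2):
        bi=None
        for _ in range(300):
            s=rest[rng.choice(len(rest),3,False)]; n=np.cross(s[1]-s[0],s[2]-s[0]); q=np.linalg.norm(n)
            if q<1e-5: continue
            n/=q; k=abs((rest-s[0])@n)<.002
            if bi is None or k.sum()>bi.sum(): bi=k
        s=rest[bi]; n=np.linalg.svd(s-s.mean(0),full_matrices=0)[2][2]; n*=np.sign(n[2]) ; print(' plane',len(s),n,'elev',np.degrees(np.arcsin(n[2])),'dist',n@s.mean(0))
        rest=rest[~bi]
        if len(rest)<30: break
E
```

```text
wrist 16184 [-0.0371 -0.0224  0.0012] [0.0225 0.0253 0.0374]
 plane 14932 [-0.6346  0.0041  0.7728] elev 50.60819477100578 dist 0.03323225920752284
 plane 1147 [0.7636 0.0036 0.6456] elev 40.21396476234124 dist 0.01820155860212635
scene 519 [-0.0089 -0.0237 -0.0119] [0.0334 0.0221 0.0376]
 plane 394 [0.7693 0.0079 0.6388] elev 39.704180814334414 dist 0.01795330581608172
 plane 68 [0.7679 0.0143 0.6404] elev 39.81801983718323 dist 0.015251295679252734
top 12
```

The head is level (faces at 50.6° and 40.2°, nominal 50° and 40°). I'll trim by 2.5 mm and hold still for about 1.9 s.

```bash
python3 -m pendant '[[0.03,-0.0025,-0.0025,0,0],[0.03,0,0,0,0],[0.03,0,0,0,0],[0.03,0,0,0,0],[0.03,0,0,0,0],[0.03,0,0,0,0],[0.03,0,0,0,0],[0.03,0,0,0,0],[0.03,0,0,0,0],[0.03,0,0,0,0],[0.03,0,0,0,0],[0.03,0,0,0,0]]'; python3 -m pendant '[[0.03,0,0,0,0],[0.03,0,0,0,0],[0.03,0,0,0,0],[0.03,0,0,0,0],[0.03,0,0,0,0],[0.03,0,0,0,0],[0.03,0,0,0,0],[0.03,0,0,0,0],[0.03,0,0,0,0],[0.03,0,0,0,0],[0.03,0,0,0,0],[0.03,0,0,0,0]]'
python3 -m pendant '[[0.03,0,0,-0.01,0],[0.03,0,0,-0.02,0],[0.03,0,0,-0.02,0],[0.03,0,0,0,0]]'
```

```text
t: 9.17
eef_pos: [0.4924, -0.0429, 0.3417]
tool_rot: [-0.0, 0.382, 0.924, 0.0]
contact_force: [0.5, 0.6, -3.3]
gripper_width: 0.555
grasp_force: 62.9
t: 10.17
eef_pos: [0.4924, -0.0429, 0.3417]
tool_rot: [-0.0, 0.382, 0.924, 0.0]
contact_force: [0.3, -0.1, -3.5]
gripper_width: 0.558
grasp_force: 62.9
t: 10.5
eef_pos: [0.4937, -0.0433, 0.3957]
tool_rot: [0.003, 0.383, 0.924, 0.002]
contact_force: [0.6, 0.2, -2.9]
gripper_width: 0.556
grasp_force: 63.0
```

```bash
python3 -m pendant '[[0.03,0.01,0.0095,0,0],[0.03,0.021,0.02,0,0],[0.03,0.021,0.02,0,0],[0.03,0.021,0.02,0,0],[0.03,0.021,0.02,0,0],[0.03,0.021,0.02,0,0],[0.03,0.021,0.02,0,0],[0.03,0.021,0.02,0,0],[0.03,0.021,0.02,0,0],[0.03,0.021,0.02,0,0],[0.03,0.021,0.02,0,0],[0.03,0.0145,0.0145,0,0]]'
python3 -m pendant '[[0.03,0,0,0,-3.7],[0.03,0,0,0,-6.5],[0.03,0,0,0,-6.5],[0.03,0,0,0,-6.5],[0.03,0,0,0,-6.5],[0.03,0,0,0,-6.5],[0.03,0,0,0,-6.5],[0.03,0,0,0,-6.5],[0.03,0,0,0,-6.5],[0.03,0,0,0,-6.5],[0.03,0,0,0,-5.5],[0.03,0,0,0,0]]'
python3 -m pendant '[[0.03,0,0,0.02,0],[0.03,0,0,0.03,0],[0.03,0,0,0.03,0],[0.03,0,0,0.01,0],[0.03,0,0,0,0],[0.03,0,0,0,0]]'
```

```text
t: 11.5
eef_pos: [0.4838, 0.2843, 0.3912]
tool_rot: [-0.0, 0.381, 0.925, 0.0]
contact_force: [-0.1, -0.4, -3.4]
gripper_width: 0.547
grasp_force: 63.0
t: 12.5
eef_pos: [0.4846, 0.2811, 0.3911]
tool_rot: [-0.0, -0.199, 0.98, -0.0]
contact_force: [-0.3, -0.1, -3.3]
gripper_width: 0.554
grasp_force: 63.1
t: 13.0
eef_pos: [0.4849, 0.2814, 0.3019]
tool_rot: [-0.0, -0.197, 0.98, -0.0]
contact_force: [0.4, 0.6, -3.2]
gripper_width: 0.554
grasp_force: 63.0
```

```bash
python3 -m pendant '[[0.03,0,0,0.005,0],[0.03,0,0,0.004,0],[0.03,0,0,0.002,0],[0.03,0,0,0.002,0],[0.03,0,0,0,0],[0.03,0,0,0,0]]';  python3 -m pendant '[[0.03,0,0,0.001,0],[0.03,0,0,0.001,0],[0.03,0,0,0,0],[0.03,0,0,0,0]]'
```

```text
t: 13.5
eef_pos: [0.4847, 0.2813, 0.2889]
tool_rot: [0.0, -0.197, 0.98, 0.0]
contact_force: [-0.2, -0.2, -3.2]
gripper_width: 0.555
grasp_force: 63.2
t: 13.83
eef_pos: [0.4847, 0.2813, 0.2867]
tool_rot: [-0.0, -0.197, 0.98, -0.0]
contact_force: [-0.6, 0.6, -2.5]
gripper_width: 0.552
grasp_force: 63.2
```

```bash
python3 -m pendant '[[0.03,0,0,0.0005,0],[0.03,0,0,0.0005,0],[0.03,0,0,0,0],[0.03,0,0,0,0]]'
```

```text
t: 14.17
eef_pos: [0.4848, 0.2813, 0.2862]
tool_rot: [0.0, -0.197, 0.98, 0.0]
contact_force: [-1.8, -1.0, 4.6]
gripper_width: 0.556
grasp_force: 63.8
```

The force went from -3 N to +4.6 N, so the foot is standing on the mat. I'll release and retreat.

```bash
python3 -m pendant '[[0.055,0,0,0,0],[0.065,0,0,0,0],[0.085,0,0,0,0],[0.085,0,0,0,0],[0.085,0,0,0,0],[0.085,0,0,0,0]]'; python3 -m pendant '[[0.085,0,0,-0.01,0],[0.085,0,0,-0.03,0],[0.085,0,0,-0.03,0],[0.085,0,0,-0.03,0],[0.085,0,0,-0.03,0],[0.085,0,0,0,0],[0.085,0,0,0,0]]'
python3 c.py w2; python3 - <<'E'
from h import *
shot("scene","end")
E
```

```text
t: 14.67
eef_pos: [0.4847, 0.2813, 0.2857]
tool_rot: [0.0, -0.197, 0.98, 0.0]
contact_force: [0.7, -0.2, 0.6]
gripper_width: 0.996
grasp_force: 0.0
t: 15.25
eef_pos: [0.4851, 0.2815, 0.4185]
tool_rot: [0.002, -0.197, 0.98, 0.001]
contact_force: [0.0, 0.2, -0.2]
gripper_width: 0.997
grasp_force: 0.0
15.25 [-0.6483  0.2753  0.0137  1.8198 -0.0043  1.0416  1.3347] [0.4851 0.2815 0.4185] 
 [[-0.9223 -0.3865  0.004 ]
 [-0.3865  0.9223  0.003 ]
 [-0.0048  0.0012 -1.    ]]
campos [0.4215 0.2548 0.3866]
yellow 4133 [0.474  0.2759 0.15  ] [0.4442 0.2474 0.1245] [0.5141 0.3078 0.1637] ((0.4799828827381134, 0.27871766686439514), (0.06099187210202217, 0.04514459893107414), 23.65231704711914)
scanner_grip 0.8 [382.1, 31.8] [0.3439 0.3217 0.13  ]
scanner_grip 0.75 [322.4, 341.5] [0.596  0.3986 0.13  ]
scanner_grip 0.71 [251.7, 187.5] [0.4848 0.2807 0.13  ]
scanner_eye 0.82 [298.3, 333.6] [0.6165 0.3877 0.101 ]
scanner_eye 0.72 [251.9, 198.8] [0.5016 0.2878 0.101 ]
scanner_eye 0.62 [374.1, 8.2] [0.3229 0.3154 0.101 ]
scanner 0.8 [254.6, 159.8] [0.4833 0.2834 0.006 ]
scanner 0.62 [298.3, 271.6] [0.5955 0.3918 0.006 ]
scanner 0.6 [338.2, 54.5] [0.3439 0.3215 0.006 ]
green [ 0.4106  0.2158 -0.0023] [0.5475 0.4884 0.0158] ((0.4590836465358734, 0.35269370675086975), 0.1411324441432953)
```

View pics/w2.png

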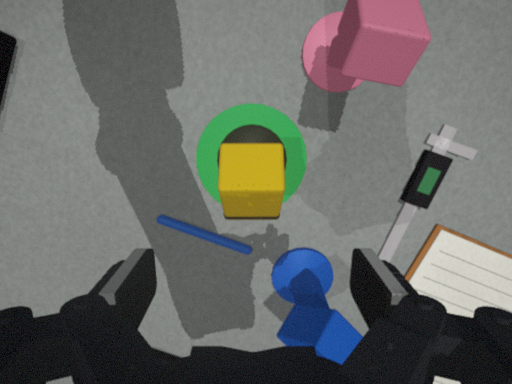

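View pics/end.png

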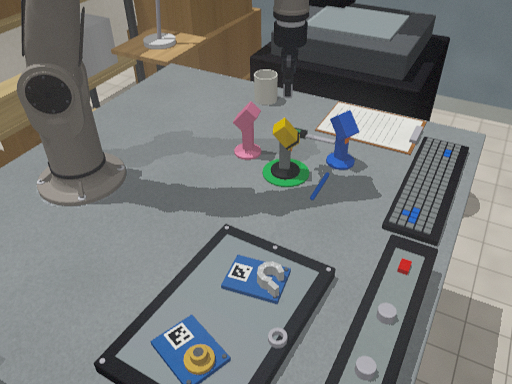

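The wrist view shows the scanner upright and centred on the mat (head at (252,181), mat at (251,157)). In the scene view the pallets, ring and marker have not moved, and the gripper is clear.

```bash
python3 -c "
from station import bot
print(bot.hand_in())"
```

```text
the job is handed in; nothing more can be done
None
```

I aimed the scanner at the C-part pallet's label from about 15 cm, held it still there for about 1.9 s, stood it back centred on its mat before releasing, and handed the job in at about 15 s.

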